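# Unlock the bathroom heater's control box, refit its knob and hold it in

### The arm

A 6-joint arm with a two-finger parallel gripper is mounted at the origin on the work surface. World frame = base frame: x ahead of the robot, y to its left, z up, the work surface at z = 0. Lengths are in m, angles in rad, forces in N, time in s.
With the tool pointing down it reaches from about 0.3 to 0.875 m from the base axis. Payload 6.4 kg.
Tool frame: the origin (TCP) lies midway between the tips of the shut fingers; the grasp point (between the pads) lies 19 mm behind it; y points along the fingers, x is the direction in which the jaws open and shut, and the axes are right-handed (so a half turn about y gives the same grasp; the last joint's range is limited). The gripper opens to 85 mm and grips with 20 to 120 N. Pads are 22 mm wide; open, the fingers measure 114 mm over their backs; the gripper's body (76 mm by 85 mm) begins 54 mm behind the grasp point. The pads swing forward as they close: fully open they stand 13 mm farther back than shut.
Start: joints at [-1.366, 0.181, 1.607, -0, 1.354, -0.206], TCP at [0.23, -0.527, 0.231] pointing down, gripper open.
Joint ranges: [-2.99, 2.99], [-0.89, 2.07], [0.3, 2.58], [-1.14, 4.28], [0, 2.63], [-3.12, 3.12]. Speed limits (rad/s): [2.57, 2.57, 3.01, 3.14, 3.14, 3.14].

### API

Orientations are given as a unit quaternion [w, x, y, z].
In Python, from bench import ctrl gives the robot as it stands.
- The arm moves only by the tool step_arm, never from a script. Its argument "commands" is a list of rows, each a list of 7 numbers: the turn, a rotation vector about the tool's x, y, z in units of 6 degrees (1.0 is 6 degrees), then the shift along the tool's x, y, z in units of 30 mm (1.0 is 30 mm), then the opening, from 0 (shut) to 1 (fully open). A call has 1 to 10 rows; each row shifts and turns the commanded pose from where the row before left it, along the tool's axes as they then stand; what a row does not reach is not made up. A row lasts 1/10 s, in which the tool goes at most 50 mm and 8.59 degrees, less where a joint would pass 70% of its speed; a pose out of reach is approached as far as the arm can. A call with a number of a shift or a turn outside -1 to 1 is refused whole. A call with a gripper value outside its range is refused whole. The fingers move at their own pace and stop on an object; the grip force is fixed at half the most. Time passes only in rows, so rows that do not move let the fingers close. It gives the time, the measured TCP pose, the force and the opening at its end, in the units of the state.
- ctrl.get_obs(): the state, without advancing time (a new reading comes with each control period).
- ctrl.camera(name): name is "scene" or "top"; returns (picture, depth): 420x560x3 uint8, blue, green, red; 420x560 float32, m along the optical axis (not along the pixel's ray), 0 where there is no reading.
- ctrl.get_calibration(name): a dict with "intrinsics" (3x3 intrinsics, pixels), "D" ([k1, k2, p1, p2, k3] as OpenCV has them; the pictures are not rectified), "R" (3x3) and "t" (3): a world point X has camera coordinates R X + t. Camera axes: x right, y down, z forward; pixel columns grow to the right and rows downward; lengths in m; the calibration is good to about 2 mm. A picture is of the moment at which its call begins. get_calibration takes no time and is no camera call.
- ctrl.hand_in(): hands the job in, once; it reports no verdict.
Trained networks look in the newest picture that a camera, given by its name, has taken for a name from the list of things; names that differ only in an ending like _2 or _b are one class to them, and where a whole thing is asked for, a point or a joint stands for the part that bears it (a point fixed in the world has none). Each returns a list of dicts, best first, with "p" (0 to 1); they miss things now and then, are a little off and sometimes report something else, mostly with a low value. They report only what shows in the picture. A call takes as long as a camera call. They do not tell look-alikes from the thing itself.
- ctrl.boxes_of(thing, camera): "point" ([x, y, z] in m, in the coordinates of the camera as it stood for that picture, good to about 4 mm: the middle of the surface that is visible of it).
- ctrl.silhouettes(thing, camera): "pixels" (420x560 bool, what is visible of it).
The state is a dict: "time_s": time; "q": joint angles; "dq": joint speeds; "joint_efforts": joint torques, N m; "eef_pos": TCP position; "eef_rot": TCP orientation; "wrist_force": force on the tool from outside, world axes, zero at the start; "torque": the same for the moment, N m; "opening": opening from 0.0 (shut) to 1.0 (fully open).
Only numpy, scipy, OpenCV 4.12 (cv2) and the standard library are available. Lean on these libraries where they do the work, as an engineer would, in place of code of your own. Each camera call takes 0.05 s, during which the arm holds its last target.

### The job

On the control box of the bathroom heater, press the three spring keys fully down one at a time, letting each come up again: first the round one, then the square one, then the long bar-shaped one. Then take the black knob off the turntable, turn it so that its flat matches the flat of the D-shaped spindle, push it fully onto the spindle and press it in against the spindle's spring as far as it goes. Finish while still holding the knob pressed in, and leave everything else on the shelf standing where it is.

Things in the scene. Friction and masses are not known exactly. Their poses are not given: they have to be found in the camera images.
- box: the heater's control box, fixed to the shelf: white plastic, 160 (x) x 240 (y) x 45 mm high, flat level panel on top. Origin: centre of its underside; z up, -x is its front edge. The three keys stand in a row near the front edge (x = -40 mm, y = -75, 0, 75 mm), the spindle at x = +35 mm, y = 0.
- round_key_top (a point): the round (26 mm diameter) spring key on the control box, mid-grey plastic, in a black 46 x 52 mm surround 3 mm high. This point is the middle of the key's top face, 11 mm above the box's panel when up; it moves down with the key. Which key has which of the three places in the front row (75 mm apart) varies.
- round_key (a joint): travel of the round key in m: 0 = up, 0.005 = fully down; it is sprung (1.4 N to start, 4.9 N fully down) and comes up when released
- square_key_top (a point): the square (24 mm) spring key on the control box, mid-grey plastic, in a black 46 x 52 mm surround 3 mm high. This point is the middle of the key's top face, 11 mm above the box's panel when up; it moves down with the key. Which key has which of the three places in the front row (75 mm apart) varies.
- square_key (a joint): travel of the square key in m: 0 = up, 0.005 = fully down; it is sprung (1.4 N to start, 4.9 N fully down) and comes up when released
- bar_key_top (a point): the long bar-shaped (14 x 38 mm) spring key on the control box, mid-grey plastic, in a black 46 x 52 mm surround 3 mm high. This point is the middle of the key's top face, 11 mm above the box's panel when up; it moves down with the key. Which key has which of the three places in the front row (75 mm apart) varies.
- bar_key (a joint): travel of the bar-shaped key in m: 0 = up, 0.005 = fully down; it is sprung (1.4 N to start, 4.9 N fully down) and comes up when released
- spindle_top (a point): centre of the top of the upright steel D-shaped spindle: 14 mm diameter, one flat 3 mm from its axis, top 24 mm above the panel, upper 2.5 mm tapered. z up; x points from the axis to the flat. A steel hub disc (32 mm diameter, 2 mm high) at its foot has a tooth on the flat's side, out to 26 mm. Its angle varies and is stiff to turn (0.08 N m). Moves down with the spindle.
- spindle (a joint): how far the spindle is pressed in, m: 0 = out, 0.006 = fully in; sprung (2 N to start, 8 N fully in), comes out when released. A knob fully on has its underside 14 mm below the spindle's top: 10 mm above the panel before pressing in, 4 mm when pressed in.
- turntable: the round white plastic turntable, 280 mm diameter, its top face 25 mm above the shelf, stiff (does not turn). Origin: centre of its underside.
- knob: loose black plastic knob, 50 g, standing right way up on the turntable. Origin: centre of its underside; z up. Skirt 43 mm diameter, 18 mm high. A 5 mm thick nose sticks out to x = +38 mm at 14 to 22 mm height and shows the +x side. Underside: D-shaped bore 16.6 mm across, 14 mm deep, its flat 4.2 mm from the axis on the +x (nose) side: nose and spindle flat must face the same way.
- knob_grip (a point): middle of the knob's upright grip bar, on its axis 30 mm above its underside; axes as the knob's. The bar is 40 mm long (x), 12 mm thick (y), from 18 to 42 mm above the underside.
- shampoo: bystander on the turntable: closed shampoo bottle, 56 mm diameter, 170 mm tall; origin under its centre
- saucer: bystander on the turntable: white ceramic soap saucer, 84 mm diameter, 16 mm high; origin under its centre
- tweezer: bystander on the turntable: steel tweezer lying flat, 95 mm long along its x, 10 mm high; origin under its centre
- cup: bystander: orange toothbrush cup, 72 mm diameter, 90 mm tall; origin under its centre
- capcase: bystander: clear flat shower cap case, 100 x 70 x 22 mm, gripped by a chrome spring clip; origin under its centre
- nailbrush: bystander: wooden nail brush, 90 x 36 x 28 mm; origin under its centre
- creamjar: bystander: small white cream jar, 56 mm diameter, 50 mm tall; origin under its centre
Mind the look-alikes: they are no part of the job. There is more than one size of the knob; the job needs the smallest.

How it is judged:
On the way, in this order (a step that is already met when the one before it is completed fails the run):
1. the round key is pressed down, the others up (value of joint round_key above 0.0035 m and value of joint each of square_key, bar_key below 0.0015 m), for 0.1 s.
2. then the square key is pressed down, the others up (value of joint square_key above 0.0035 m and value of joint each of round_key, bar_key below 0.0015 m), for 0.1 s.
3. then the bar-shaped key is pressed down, the others up (value of joint bar_key above 0.0035 m and value of joint each of round_key, square_key below 0.0015 m), for 0.1 s.
4. then the knob is lifted off the turntable (height (world z) of knob above 0.045 m and horizontal distance between knob and spindle_top above 0.03 m), for 0.1 s.
5. then the knob is fully on the spindle (horizontal distance between knob and spindle_top below 0.003 m and z of knob in the frame of spindle_top below -0.0115 m and angle between the x axis of knob and the x axis of spindle_top, either way round below 0.3 rad and angle between knob's own z axis and vertical below 0.12 rad), for 0.1 s.
At the end, for the whole second after the job is handed in: knob fully on the spindle (underside over 11.5 mm below its top, axes within 3 mm, keyed within 0.3 rad, tilt under 0.12 rad), robot touching it with over 1 N and keeping the spindle over 4.5 mm of its 6 mm in; all keys up (under 1.5 mm); every bystander within 30 mm of its start (all of step 5 and value of joint spindle above 0.0045 m and contact force between any of the fingers, the arm and knob above 1 N and value of joint each of round_key, square_key, bar_key below 0.0015 m and distance of each of shampoo, saucer, tweezer, cup, capcase, nailbrush, creamjar from where it was at the start of the episode below 0.03 m); the arm keeps its last pose, push and grip.
It fails at once if two keys down together (value of joint each of round_key, square_key above 0.0025 m or value of joint each of square_key, bar_key above 0.0025 m or value of joint each of round_key, bar_key above 0.0025 m).
It fails at once if a bystander is shoved more than 30 mm (distance of any of shampoo, saucer, tweezer, cup, capcase, nailbrush, creamjar from where it was at the start of the episode above 0.03 m).
It fails at once if the bottle or the cup is tipped (angle between any of shampoo, cup's own z axis and vertical above 0.5 rad).
It also fails if it takes over 58 s, if anything falls off the work surface, if the arm or the gripper's body presses on something with over 40 N, if the wrist force passes 120 N, or if a joint passes its speed limit or range.

## Working session

There is one attempt and no reset: what is moved stays moved. The work goes in short steps, Python scripts to look and compute and a tool call to move; the robot and the scene stay as the last step left them, time stands still between calls to the robot, and variables do not carry over. Pictures are saved under pics/ and viewed, and the job is handed in when it is done.

Besides the shell and the picture viewer there is one more tool, called after ">>>" in YAML: its name, and indented under it one key for each argument. step_arm: Moves the arm, as the interface text tells. Its arguments: {"type":"object","properties":{"commands":{"type":"array"}},"required":["commands"]}

```bash
ls; mkdir -p pics; python3 - <<'E'
from bench import ctrl
import cv2,numpy as np
o=ctrl.get_obs()
for k,v in o.items(): print(k,np.round(v,4))
for c in ("scene","top"):
    p,d=ctrl.camera(c); cv2.imwrite(f"pics/{c}0.png",p); np.save(f"{c}0.npy",d)
    K=ctrl.get_calibration(c); print(c,{k:np.round(v,3).tolist() for k,v in K.items()})
E
```

```text
pics
time_s 0.0
q [-1.3663  0.1815  1.608  -0.      1.3538 -0.2063]
dq [-0.0007  0.0007 -0.0011 -0.0007 -0.0009 -0.0005]
joint_efforts [ 8.00000e-04 -4.44867e+01 -3.51334e+01 -4.00000e-04  9.00000e-03
  0.00000e+00]
eef_pos [ 0.2295 -0.5266  0.2304]
eef_rot [ 0.5919 -0.591   0.3879 -0.3871]
wrist_force [0.2476 0.3816 0.5681]
torque [-0.0389  0.0207  0.0334]
opening 1.0007
scene {'intrinsics': [[435.063, 0.0, 274.714], [0.0, 435.063, 208.354], [0.0, 0.0, 1.0]], 'D': [-0.089, 0.0, 0.0, 0.0, 0.0], 'R': [[-0.859, 0.512, 0.001], [0.276, 0.464, -0.842], [-0.432, -0.723, -0.539]], 't': [0.483, -0.03, 1.392]}
top {'intrinsics': [[397.779, 0.0, 279.245], [0.0, 397.779, 209.426], [0.0, 0.0, 1.0]], 'D': [-0.029, 0.0, 0.0, 0.0, 0.0], 'R': [[-0.022, -1.0, 0.004], [-0.994, 0.022, -0.104], [0.104, -0.007, -0.995]], 't': [-0.062, 0.527, 0.99]}
```

View pics/scene0.png

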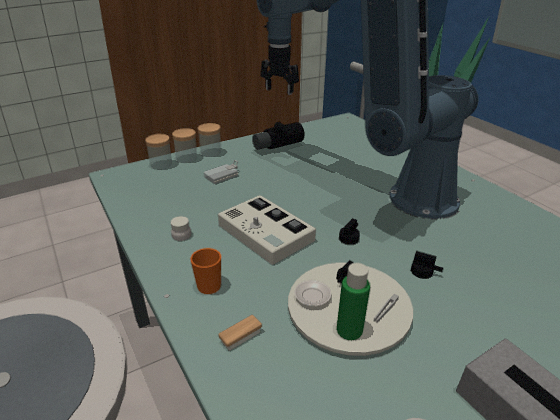

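View pics/top0.png

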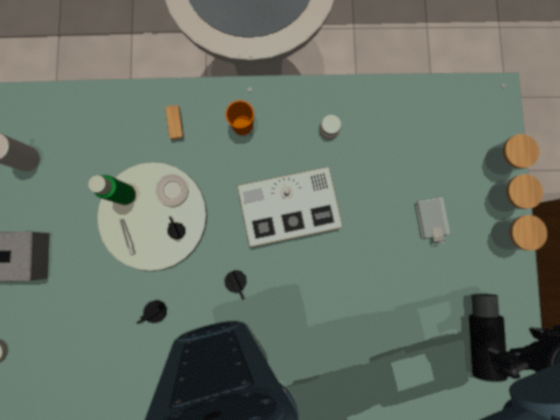

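The scene picture shows the box at about (267,228) and three black knobs: on the turntable (345,270, partly behind the bottle), and on the shelf at (349,232) and (424,265). In the top picture the knobs are at (176,229) on the turntable, (235,281) and (154,312), and the keys are at (263,228), (292,221) and (322,215).

```bash
cat > h.py <<'E'
import numpy as np,cv2
from bench import ctrl
def cal(c):
    k=ctrl.get_calibration(c); return [np.array(k[x],float) for x in ("intrinsics","D","R","t")]
def cam2w(c,p):
    K,D,R,t=cal(c); return R.T@(np.array(p)-t)
def proj(c,X):
    K,D,R,t=cal(c); return cv2.projectPoints(np.array(X,float).reshape(-1,3),cv2.Rodrigues(R)[0],t,K,D)[0].reshape(-1,2)
def rayz(c,uv,z):
    """intersect pixels with plane z"""
    K,D,R,t=cal(c); uv=np.array(uv,float).reshape(-1,1,2)
    n=cv2.undistortPoints(uv,K,D).reshape(-1,2); d=np.c_[n,np.ones(len(n))]@R; C=-R.T@t
    return C+d*((z-C[2])/d[:,2])[:,None]
def depthw(c,uv,dep):
    K,D,R,t=cal(c); uv=np.array(uv,float).reshape(-1,1,2)
    n=cv2.undistortPoints(uv,K,D).reshape(-1,2); P=np.c_[n,np.ones(len(n))]*np.array(dep).reshape(-1,1)
    return (P-t)@R
E
python3 - <<'E'
from h import *
for n in ["box","round_key_top","square_key_top","bar_key_top","spindle_top","knob","knob_grip","turntable","shampoo","saucer"]:
  for c in ["top","scene"]:
    for b in ctrl.boxes_of(n,c)[:4]:
        print(n,c,round(b["p"],2),np.round(cam2w(c,b["point"]),3),np.round(proj(c,cam2w(c,b["point"]))[0]))
p=cv2.imread("pics/top0.png"); s=cv2.imread("pics/scene0.png")
cv2.imwrite("pics/crop1.png",np.hstack([cv2.resize(p[155:255,230:350],None,fx=5,fy=5,interpolation=2)[:, :],])[:600,:800])
a=[cv2.resize(p[y-25:y+25,x-25:x+25],(260,260),interpolation=2) for x,y in [(176,229),(235,281),(154,312)]]
b=[cv2.resize(s[y-25:y+25,x-25:x+25],(260,260),interpolation=2) for x,y in [(345,270),(349,232),(424,265)]]
cv2.imwrite("pics/crop2.png",np.vstack([np.hstack(a),np.hstack(b)]))
E
```

```text
box top 0.97 [ 0.546 -0.097  0.039] [288. 201.]
box scene 0.71 [ 0.56  -0.061  0.045] [264. 230.]
box scene 0.26 [0.761 0.035 0.062] [209. 270.]
round_key_top scene 0.61 [ 0.499 -0.105  0.056] [275. 213.]
square_key_top top 0.49 [ 0.481 -0.036  0.053] [264. 226.]
bar_key_top top 0.63 [ 0.494 -0.103  0.054] [291. 221.]
bar_key_top top 0.44 [ 0.507 -0.182  0.056] [323. 215.]
knob top 0.9 [0.345 0.043 0.02 ] [235. 281.]
knob top 0.82 [0.479 0.191 0.046] [174. 229.]
knob top 0.73 [0.277 0.245 0.025] [155. 311.]
knob scene 0.69 [0.357 0.051 0.02 ] [349. 236.]
knob scene 0.67 [0.285 0.263 0.025] [425. 269.]
knob scene 0.52 [0.493 0.195 0.051] [343. 274.]
knob scene 0.35 [ 0.504 -0.466  0.022] [220. 172.]
knob_grip top 0.93 [0.345 0.039 0.022] [236. 281.]
knob_grip top 0.72 [0.475 0.189 0.04 ] [176. 231.]
knob_grip top 0.58 [0.275 0.246 0.022] [154. 311.]
knob_grip top 0.4 [ 0.492 -0.466  0.021] [431. 219.]
knob_grip scene 0.88 [0.356 0.052 0.018] [349. 236.]
knob_grip scene 0.81 [0.285 0.259 0.023] [424. 268.]
knob_grip scene 0.76 [0.496 0.191 0.055] [341. 272.]
knob_grip scene 0.38 [ 0.494 -0.1    0.053] [277. 214.]
turntable top 0.76 [0.502 0.255 0.025] [151. 222.]
turntable scene 0.84 [0.534 0.289 0.03 ] [354. 312.]
shampoo top 0.97 [0.569 0.308 0.159] [109. 188.]
shampoo top 0.4 [ 0.505 -0.183  0.053] [323. 216.]
shampoo scene 0.63 [0.588 0.342 0.127] [355. 305.]
saucer top 0.84 [0.582 0.203 0.032] [171. 190.]
saucer scene 0.84 [0.579 0.198 0.038] [313. 292.]
```

View pics/crop1.png

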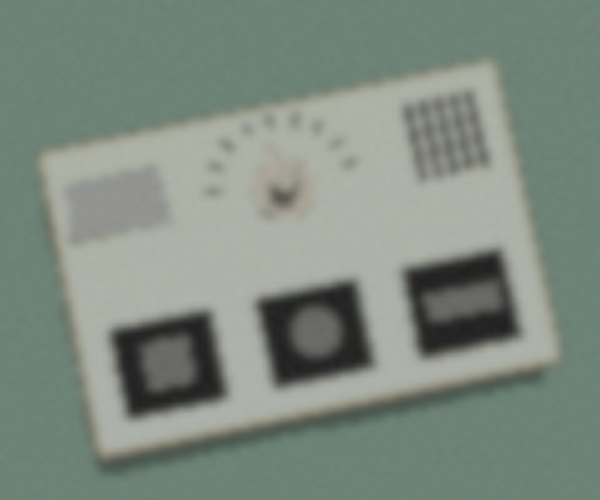

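View pics/crop2.png

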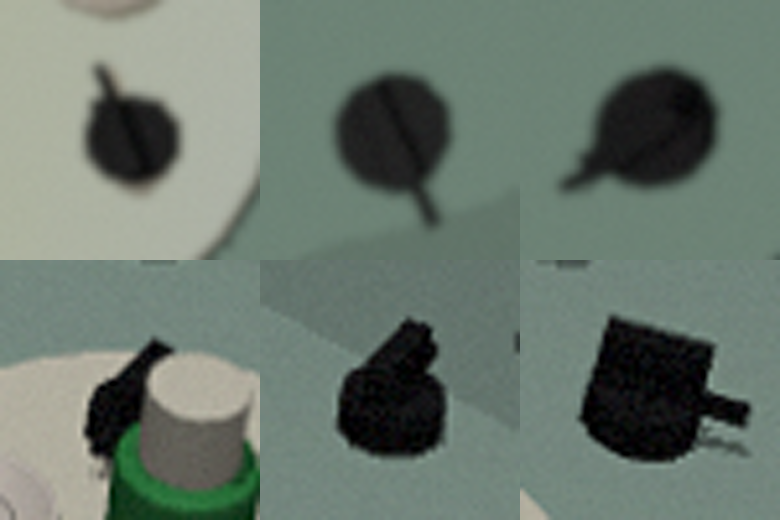

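Look-alikes in the top picture are the black knobs at (235,281) and (154,312) on the shelf, both with visibly larger skirts. The knob on the turntable at (176,229) is the smallest and is the one I want. The crops show the key order from left to right as square, round, bar. Next I measure the box, knob and spindle poses.

```bash
python3 - <<'E'
from h import *
from scipy.spatial.transform import Rotation as Ro
o=ctrl.get_obs(); q=o["eef_rot"]; print(Ro.from_quat([q[1],q[2],q[3],q[0]]).as_matrix().round(3))
p=cv2.imread("pics/top0.png"); s=cv2.imread("pics/scene0.png")
d={c:np.load(c+"0.npy") for c in("top","scene")}
# box panel via depth height+colour, both cams
H={}
for c,img in(("top",p),("scene",s)):
    vv,uu=np.mgrid[0:420,0:560]; W=depthw(c,np.c_[uu.ravel(),vv.ravel()],d[c].ravel()).reshape(420,560,3); H[c]=W
    hgt=W[...,2]; print(c,"table z",np.median(hgt[(abs(W[...,0]-.42)<.02)&(abs(W[...,1]+.25)<.05)]))
    m=((hgt>.03)&(hgt<.075)&(abs(W[...,0]-.54)<.16)&(abs(W[...,1]+.1)<.16)).astype(np.uint8)
    # colour: panel bright
    g=img.min(2); m2=(m>0)&(g>120)
    print("panel z",np.median(hgt[m2]))
    P=W[m2][:,:2].astype(np.float32); 
    m3=cv2.morphologyEx(m,cv2.MORPH_OPEN,np.ones((3,3)))
    n,l,st,ce=cv2.connectedComponentsWithStats(m3); k=1+np.argmax(st[1:,4]); 
    cnt=cv2.findContours((l==k).astype(np.uint8),0,1)[0][0].reshape(-1,2)
    Q=rayz(c,cnt,.045)[:,:2].astype(np.float32)
    print(cv2.minAreaRect(Q), cv2.minAreaRect(W[l==k][:,:2].astype(np.float32)))
# knobs
for c,img in(("top",p),("scene",s)):
    for s_ in ctrl.silhouettes("knob",c):
        m=s_["pixels"]; W=H[c][m]; v,u=np.nonzero(m); print(c,round(s_["p"],2),m.sum(),u.mean().round(1),v.mean().round(1),np.nanmedian(W,0).round(3),"maxz",np.percentile(W[:,2],95).round(3))
E
```

```text
[[ 0.399 -0.     0.917]
 [-0.917 -0.     0.399]
 [ 0.    -1.    -0.   ]]
top table z -0.0008913271224832719
panel z 0.04422527822294188
((0.5315136909484863, -0.09943008422851562), (0.15930385887622833, 0.2387360781431198), 10.571571350097656) ((0.5323432087898254, -0.09973081946372986), (0.16028383374214172, 0.24057143926620483), 10.562716484069824)
scene table z -8.972367322028927e-05
panel z 0.0450487047882499
((0.5402948260307312, -0.08997045457363129), (0.1702912300825119, 0.2513543963432312), 10.648456573486328) ((0.5355967879295349, -0.0987669825553894), (0.16204148530960083, 0.2436503916978836), 10.448513984680176)
top 0.72 450 235.5 281.3 [0.348 0.039 0.024] maxz 0.055
top 0.69 259 176.1 229.6 [0.478 0.184 0.045] maxz 0.068
top 0.6 781 171.2 189.0 [0.584 0.202 0.034] maxz 0.041
scene 0.7 177 342.9 272.1 [0.493 0.193 0.053] maxz 0.068
scene 0.65 594 424.2 264.9 [0.283 0.257 0.026] maxz 0.055
scene 0.63 379 349.8 233.0 [0.357 0.052 0.024] maxz 0.054
```

```bash
python3 - <<'E'
from h import *
imgs=[]
for c in("top","scene"):
    acc=np.mean([ctrl.camera(c)[0].astype(float) for _ in range(4)],0); np.save(c+"_avg.npy",acc)
    img=acc.astype(np.uint8)
    th=np.radians(10.6); R=np.array([[np.cos(th),-np.sin(th)],[np.sin(th),np.cos(th)]])
    ctr=np.r_[np.array([.533,-.0995])+R@[.035,0],.069]
    u,v=proj(c,ctr)[0]; print(c,u,v, proj(c,[.5674,-.0931,.047]))
    x0,y0=int(u)-20,int(v)-20
    z=cv2.resize(img[y0:y0+40,x0:x0+40],(400,400),interpolation=cv2.INTER_CUBIC)
    pt=((proj(c,ctr)[0]-[x0,y0]+.5)*10).astype(int); cv2.drawMarker(z,tuple(map(int,pt)),(0,0,255),0,12)
    imgs.append(z)
cv2.imwrite("pics/sp.png",np.hstack(imgs))
c="top";img=np.load("top_avg.npy").astype(np.uint8)
z=cv2.resize(img[204:254,151:201],(400,400),interpolation=cv2.INTER_CUBIC)
img=np.load("scene_avg.npy").astype(np.uint8)
z2=cv2.resize(img[245:295,320:370],(400,400),interpolation=cv2.INTER_CUBIC)
z=np.hstack([z,z2]).astype(float); z=(255*(z/255)**.5).astype(np.uint8)
cv2.imwrite("pics/kn.png",z)
E
```

```text
top 286.803861196133 190.59641315675265 [[286.61584869 191.91679774]]
scene 255.3712398906409 217.56528024484933 [[255.55214196 224.24428436]]
```

View pics/sp.png

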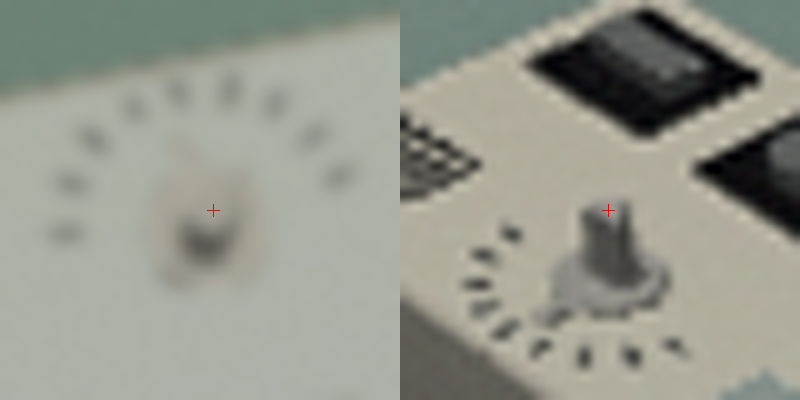

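View pics/kn.png

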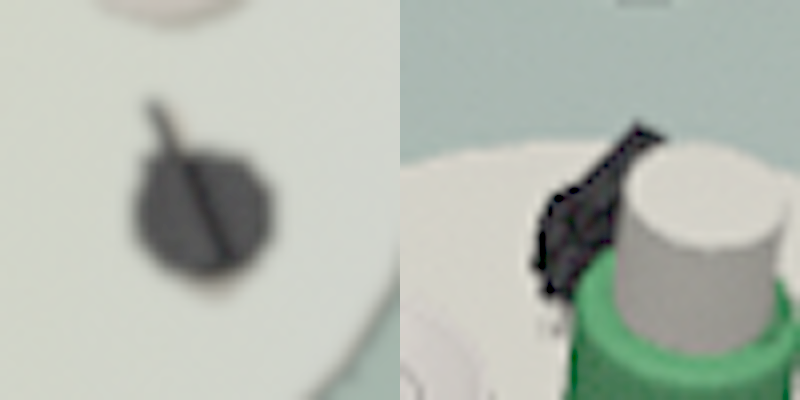

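The red cross (predicted spindle top) matches the spindle in both views. In the top picture the hub is at about (286.2,192.3) and its tooth points up and slightly left. The knob's nose points up and left from about (176,230). I refine the poses by fitting the model outlines.

```bash
cat > fit.py <<'E'
from h import *
from scipy.optimize import minimize
S=6
def box3(x0,x1,y0,y1,z0,z1): return np.array([[x,y,z] for x in(x0,x1) for y in(y0,y1) for z in(z0,z1)])
a=np.linspace(0,2*np.pi,48,endpoint=False)
def cyl(r,z0,z1): return np.vstack([np.c_[r*np.cos(a),r*np.sin(a),0*a+z] for z in(z0,z1)])
KN=[cyl(.0215,0,.018),box3(.018,.038,-.0025,.0025,.014,.022),box3(-.02,.02,-.006,.006,.018,.042)]
def place(P,x,y,z,th):
    c,s=np.cos(th),np.sin(th); return np.c_[P[:,0]*c-P[:,1]*s+x,P[:,0]*s+P[:,1]*c+y,P[:,2]+z]
def render(c,parts,pose,win):
    x0,y0,w,h=win; m=np.zeros((h*S,w*S),np.uint8)
    for P in parts:
        uv=(proj(c,place(P,*pose))-[x0,y0]+.5)*S
        cv2.fillConvexPoly(m,cv2.convexHull((uv*16).astype(np.int32)),255,shift=4)
    m=cv2.resize(m,(w,h),interpolation=cv2.INTER_AREA).astype(float)/255
    return cv2.GaussianBlur(m,(0,0),.7)
def fit(obs,parts,z,x0,wts=None):
    # obs: list of (cam,win,target,weight)
    def cost(v):
        r=0
        for c,win,T,Wt in obs:
            r+=(Wt*(render(c,parts,(v[0]/100,v[1]/100,z,v[2]/10),win)-T)**2).sum()
        return r
    v0=np.array([x0[0]*100,x0[1]*100,x0[2]*10]);best=None
    for st in (.6,.2):
        sim=np.vstack([v0]+[v0+np.eye(3)[i]*st*(5 if i==2 else 1) for i in range(3)])
        r=minimize(cost,v0,method="Nelder-Mead",options=dict(initial_simplex=sim,xatol=.003,fatol=1e-4)); v0=r.x
    return [v0[0]/100,v0[1]/100,v0[2]/10],r.fun
E
python3 - <<'E'
from fit import *
A=np.load("top_avg.npy");B=np.load("scene_avg.npy")
def mk(img,win,dark,bright):
    x,y,w,h=win; g=img[y:y+h,x:x+w].max(2); return np.clip((bright-g)/(bright-dark),0,1)
w1=(155,208,42,42); T1=mk(A,w1,25,190)
w2=(322,250,24,40); T2=mk(B,w2,15,150)
# exclude bottle: right part
W2=np.ones_like(T2); 
hsv=B[250:290,322:346]; green=(hsv[...,1]>hsv[...,2]+8); 
W2[cv2.dilate(green.astype(np.uint8),np.ones((5,5)))>0]=0
import itertools
for yaw in(.3,.5):
    print("top",fit([("top",w1,T1,1.)],KN,.025,[.48,.19,yaw]))
    print("scene",fit([("scene",w2,T2,W2)],KN,.025,[.48,.19,yaw]))
    print("both",fit([("top",w1,T1,1.),("scene",w2,T2,W2)],KN,.025,[.48,.19,yaw]))
# box: 3 surrounds black (with grey keys), use darkness relative to panel, treat surround as filled
SUR=[box3(-.063,-.017,y-.026,y+.026,.045,.048) for y in(-.075,0,.075)]
SUR2=[box3(-.066,-.014,y-.023,y+.023,.045,.048) for y in(-.075,0,.075)]
w=(240,195,105,55); T=mk(A,w,90,175)
# fill grey interior
wb=(235,185,90,70); 
for nm,SU in(("46x",SUR),("52x",SUR2)):
    print(nm,"top",fit([("top",w,T*1.,1.)],SU,0,[.533,-.0995,.185]))
wsc=(235,190,90,55); Tb=mk(B,wsc,70,150)
x,y,ww,h=wsc; 
print("scene",fit([("scene",wsc,Tb,1.)],SUR2,0,[.533,-.0995,.185]),fit([("scene",wsc,Tb,1.)],SUR,0,[.533,-.0995,.185]))
cv2.imwrite("pics/T.png",cv2.resize(np.hstack([np.vstack([T,np.zeros((15,105))])*255,np.vstack([Tb,np.zeros((15,90))])*255]).astype(np.uint8),None,fx=4,fy=4))
# tooth yaw
hub=rayz("top",[[266-.5+20.7,170-.5+22.8]],.047);tip=rayz("top",[[266-.5+18,170-.5+14.8]],.046)
print("tooth top",hub,tip,np.degrees(np.arctan2(*(tip-hub)[0][[1,0]])))
x0,y0=235,197
hub=rayz("scene",[[x0-.5+21.2,y0-.5+28]],.047);tip=rayz("scene",[[x0-.5+14.6,y0-.5+32]],.046)
print("tooth scene",hub,tip,np.degrees(np.arctan2(*(tip-hub)[0][[1,0]])))
E
```

```text
top ([np.float64(0.4769338523261241), np.float64(0.18875148707017536), np.float64(0.36818090077472165)], np.float64(14.57839933058305))
scene ([np.float64(0.47800045433646304), np.float64(0.18813457588142263), np.float64(0.5005540258623727)], np.float64(1.6400543037037478))
both ([np.float64(0.4771195458389197), np.float64(0.18816756170615606), np.float64(0.39336062097166347)], np.float64(17.024480446083786))
top ([np.float64(0.4768486293252127), np.float64(0.18865597874713658), np.float64(0.36604766145130074)], np.float64(14.563551818500727))Traceback (most recent call last):
  File "<stdin>", line 14, in <module>
  File "fit.py", line 27, in fit
    r=minimize(cost,v0,method="Nelder-Mead",options=dict(initial_simplex=sim,xatol=.003,fatol=1e-4)); v0=r.x
    res = _minimize_neldermead(fun, x0, args, callback, bounds=bounds,
                               **options)
    fsim[j] = func(sim[j])
              ~~~~^^^^^^^^
    fx = function(np.copy(x), *(wrapper_args + args))
  File "fit.py", line 22, in cost
    r+=(Wt*(render(c,parts,(v[0]/100,v[1]/100,z,v[2]/10),win)-T)**2).sum()
            ~~~~~~^^^^^^^^^^^^^^^^^^^^^^^^^^^^^^^^^^^^^^^^^^^
  File "fit.py", line 13, in render
    uv=(proj(c,place(P,*pose))-[x0,y0]+.5)*S
        ~~~~^^^^^^^^^^^^^^^^^^
  File "h.py", line 8, in proj
    K,D,R,t=cal(c); return cv2.projectPoints(np.array(X,float).reshape(-1,3),cv2.Rodrigues(R)[0],t,K,D)[0].reshape(-1,2)
            ~~~^^^
  File "h.py", line 4, in cal
    k=ctrl.get_calibration(c); return [np.array(k[x],float) for x in ("intrinsics","D","R","t")]
ValueError: time passes only in moves, steps and waits
```

The calibration calls are capped, so I cache them in a file.

```bash
python3 - <<'E'
s=open("h.py").read()
s=s.replace('''def cal(c):
    k=ctrl.get_calibration(c); return''','''import pickle,os
_C=pickle.load(open("cal.pkl","rb")) if os.path.exists("cal.pkl") else {c:ctrl.get_calibration(c) for c in("top","scene")}
if not os.path.exists("cal.pkl"): pickle.dump(_C,open("cal.pkl","wb"))
def cal(c):
    k=_C[c]; return''')
open("h.py","w").write(s)
E
python3 - <<'E'
from fit import *
A=np.load("top_avg.npy");B=np.load("scene_avg.npy")
def mk(img,win,dark,bright):
    x,y,w,h=win; g=img[y:y+h,x:x+w].max(2); return np.clip((bright-g)/(bright-dark),0,1)
f=lambda r:(np.round(r[0],4),round(r[1],2))
SUR=[box3(-.063,-.017,y-.026,y+.026,.045,.048) for y in(-.075,0,.075)]
SUR2=[box3(-.066,-.014,y-.023,y+.023,.045,.048) for y in(-.075,0,.075)]
w=(240,195,105,55); T=mk(A,w,90,175)
for nm,SU in(("46x",SUR),("52x",SUR2)):
    print(nm,"top",f(fit([("top",w,T*1.,1.)],SU,0,[.533,-.0995,.185])))
wsc=(235,190,90,55); Tb=mk(B,wsc,70,150)
print("scene",f(fit([("scene",wsc,Tb,1.)],SUR2,0,[.533,-.0995,.185])),f(fit([("scene",wsc,Tb,1.)],SUR,0,[.533,-.0995,.185])))
cv2.imwrite("pics/T.png",cv2.resize(np.hstack([T*255,Tb*255]).astype(np.uint8),None,fx=4,fy=4))
hub=rayz("top",[[266-.5+20.7,170-.5+22.8]],.047);tip=rayz("top",[[266-.5+18,170-.5+14.8]],.046)
print("tooth top",hub,tip,np.degrees(np.arctan2(*(tip-hub)[0][[1,0]])))
x0,y0=235,197
hub=rayz("scene",[[x0-.5+21.2,y0-.5+28]],.047);tip=rayz("scene",[[x0-.5+14.6,y0-.5+32]],.046)
print("tooth scene",hub,tip,np.degrees(np.arctan2(*(tip-hub)[0][[1,0]])))
print(ctrl.get_obs()["time_s"])
E
```

```text
46x top (array([ 0.5324, -0.0987,  0.1836]), np.float64(700.42))
52x top (array([ 0.5325, -0.0989,  0.1836]), np.float64(801.66))
scene (array([ 0.5326, -0.1009,  0.1792]), np.float64(460.82)) (array([ 0.5329, -0.1008,  0.1843]), np.float64(420.97))
tooth top [[ 0.56644659 -0.09202739  0.047     ]] [[ 0.58718544 -0.0857187   0.046     ]] 16.91959202606813
tooth scene [[ 0.56764146 -0.0918186   0.047     ]] [[ 0.59138373 -0.08558685  0.046     ]] 14.706951533897069
1.6
```

View pics/T.png

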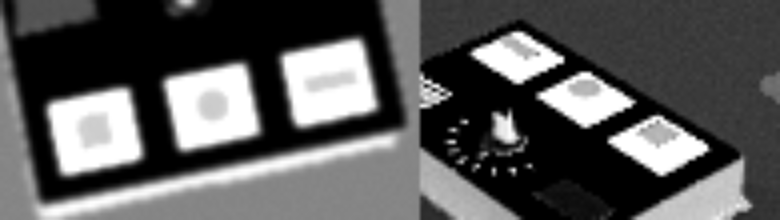

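Box pose is (0.5326, -0.0995) with yaw 0.184, and the two cameras agree within 2 mm. That puts the round key at (0.493,-0.107), the square key at (0.480,-0.033) and the bar key at (0.507,-0.181). The spindle is at (0.567,-0.093) with yaw about 16°, and the knob is at (0.477,0.188) with yaw about 22°. I move above the round key with the gripper shut.

>>> step_arm:
  commands:
    - [0,0,0,-0.62,0.25,0.91,0]
    - [0,0,0,-0.62,0.25,0.91,0]
    - [0,0,0,-0.62,0.25,0.91,0]
    - [0,0,0,-0.62,0.25,0.91,0]
    - [0,0,0,-0.62,0.25,0.91,0]
    - [0,0,0,-0.62,0.25,0.91,0]
    - [0,0,0,-0.62,0.25,0.91,0]
    - [0,0,0,-0.62,0.25,0.91,0]
    - [0,0,0,-0.62,0.25,0.91,0]
    - [0,0,0,-0.62,0.25,0.91,0]

```text
time_s: 2.6
eef_pos: [0.4063, -0.2465, 0.1563]
eef_rot: [-0.591, 0.591, -0.387, 0.388]
wrist_force: [0.5, 0.8, 0.3]
opening: -0.0
```

>>> step_arm:
  commands:
    - [0,0,0,-0.62,0.25,0.91,0]
    - [0,0,0,-0.62,0.25,0.91,0]
    - [0,0,0,-0.62,0.25,0.91,0]
    - [0,0,0,-0.62,0.25,0.91,0]
    - [0,0,0,-0.62,0.25,0.91,0]
    - [0,0,0,0,0,0,0]
    - [0,0,0,0,0,0,0]

```text
time_s: 3.3
eef_pos: [0.4937, -0.1073, 0.1186]
eef_rot: [-0.592, 0.592, -0.387, 0.387]
wrist_force: [-0.2, 0.5, 0.0]
opening: -0.001
```

```bash
cat > go.py <<'E'
import sys
from h import *
from scipy.spatial.transform import Rotation as Ro
def go(tx,ty,tz,yaw=None,verbose=True):
    """units to target; yaw = desired world direction of tool z (deg)"""
    o=ctrl.get_obs(); q=o["eef_rot"]; R=Ro.from_quat([q[1],q[2],q[3],q[0]]).as_matrix()
    d=np.array([tx,ty,tz])-o["eef_pos"]
    print("t",round(o["time_s"],2),"pos",np.round(o["eef_pos"],4),"shift units",np.round(R.T@d/.03,2),"z-yaw",np.degrees(np.arctan2(R[1,2],R[0,2])).round(2),"tilt",np.round(R[2],3),"F",np.round(o["wrist_force"],1),"open",round(float(o["opening"]),3),"q6",np.round(o["q"][5],2))
if __name__=="__main__": go(*map(float,sys.argv[1:4]))
E
python3 go.py 0.4933 -0.1068 0.075
```

```text
t 3.3 pos [ 0.4937 -0.1073  0.1186] shift units [-0.02  1.45 -0.  ] z-yaw 23.65 tilt [-0.    -1.    -0.001] F [-0.2  0.5  0. ] open -0.001 q6 0.71
```

>>> step_arm:
  commands:
    - [0,0,0,0,0.7,0,0]
    - [0,0,0,0,0.7,0,0]
    - [0,0,0,0,0.5,0,0]
    - [0,0,0,0,0,0,0]

```text
time_s: 3.7
eef_pos: [0.4918, -0.1084, 0.0602]
eef_rot: [-0.591, 0.591, -0.389, 0.387]
wrist_force: [-0.0, -0.6, -0.6]
opening: 0.002
```

```bash
python3 - <<'E'
from go import *
p=ctrl.camera("scene")[0]; t=ctrl.camera("top")[0]
a=cv2.resize(p[170:270,210:330],(480,400),interpolation=2); b=cv2.resize(t[175:255,250:320],(315,400))
cv2.imwrite("pics/press1.png",np.hstack([a,b])); go(.4933,-.1068,.051)
E
```

```text
t 3.8 pos [ 0.4935 -0.1088  0.0623] shift units [-0.06  0.38  0.02] z-yaw 23.47 tilt [ 0. -1. -0.] F [-0.3 -0.7  0.7] open 0.001 q6 0.71
```

View pics/press1.png

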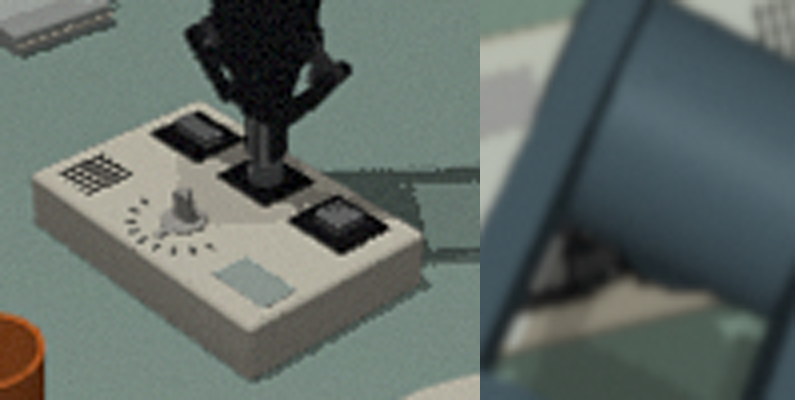

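The scene picture shows the shut fingertips over the middle of the round key (crop at about (265,180)). I press it.

>>> step_arm:
  commands:
    - [0,0,0,0,0.2,0,0]
    - [0,0,0,0,0.17,0,0]
    - [0,0,0,0,0,0,0]

```text
time_s: 4.1
eef_pos: [0.4947, -0.1088, 0.0514]
eef_rot: [-0.591, 0.592, -0.387, 0.389]
wrist_force: [1.5, -2.9, 4.7]
opening: 0.001
```

```bash
python3 go.py 0.4933 -0.1068 0.05
```

```text
t 4.1 pos [ 0.4947 -0.1088  0.0514] shift units [-0.08  0.05 -0.02] z-yaw 23.54 tilt [ 0.002 -1.     0.001] F [ 1.5 -2.9  4.7] open 0.001 q6 0.71
```

>>> step_arm:
  commands:
    - [0,0,0,0,0.07,0,0]
    - [0,0,0,0,0,0,0]
    - [0,0,0,0,0,0,0]

```text
time_s: 4.4
eef_pos: [0.4948, -0.1088, 0.0508]
eef_rot: [-0.591, 0.592, -0.386, 0.388]
wrist_force: [-4.9, -1.3, 16.6]
opening: 0.002
```

```bash
python3 go.py 0.4796 -0.0331 0.0615
```

```text
t 4.4 pos [ 0.4948 -0.1088  0.0508] shift units [-2.52 -0.36  0.54] z-yaw 23.56 tilt [ 0.003 -1.     0.001] F [-4.9 -1.3 16.6] open 0.002 q6 0.71
```

The round key is at its hard stop (16.6 N). I release it, move to the square key and press that.

>>> step_arm:
  commands:
    - [0,0,0,0,-0.45,0,0]
    - [0,0,0,0,-0.4,0,0]
    - [0,0,0,-0.82,0,0.19,0]
    - [0,0,0,-0.82,0,0.19,0]
    - [0,0,0,-0.82,0,0.19,0]
    - [0,0,0,0,0,0,0]
    - [0,0,0,0,0.4,0,0]
    - [0,0,0,0,0,0,0]

```text
time_s: 5.2
eef_pos: [0.479, -0.0336, 0.0608]
eef_rot: [-0.591, 0.592, -0.388, 0.387]
wrist_force: [0.2, -0.1, -0.6]
opening: 0.001
```

```bash
python3 go.py 0.4796 -0.0331 0.0483
```

```text
t 5.2 pos [ 0.479  -0.0336  0.0608] shift units [-0.01  0.42  0.02] z-yaw 23.52 tilt [-0.001 -1.    -0.002] F [ 0.2 -0.1 -0.6] open 0.001 q6 0.84
```

>>> step_arm:
  commands:
    - [0,0,0,0,0.25,0,0]
    - [0,0,0,0,0.2,0,0]
    - [0,0,0,0,0,0,0]
    - [0,0,0,0,0,0,0]

```text
time_s: 5.6
eef_pos: [0.4806, -0.0342, 0.0506]
eef_rot: [-0.591, 0.592, -0.387, 0.388]
wrist_force: [-9.7, 1.0, 27.4]
opening: 0.002
```

```bash
python3 go.py 0.5070 -0.1805 0.0483
```

```text
t 5.6 pos [ 0.4806 -0.0342  0.0506] shift units [ 4.82  0.08 -1.14] z-yaw 23.51 tilt [ 0.001 -1.    -0.   ] F [-9.7  1.  27.4] open 0.002 q6 0.84
```

>>> step_arm:
  commands:
    - [0,0,0,0,-0.45,0,0]
    - [0,0,0,0,-0.45,0,0]
    - [0,0,0,0.81,0,-0.19,0]
    - [0,0,0,0.81,0,-0.19,0]
    - [0,0,0,0.81,0,-0.19,0]
    - [0,0,0,0.81,0,-0.19,0]
    - [0,0,0,0.81,0,-0.19,0]
    - [0,0,0,0.81,0,-0.19,0]
    - [0,0,0,0,0.4,0,0]
    - [0,0,0,0,0,0,0]

```text
time_s: 6.6
eef_pos: [0.5053, -0.1803, 0.0618]
eef_rot: [0.591, -0.591, 0.389, -0.387]
wrist_force: [-1.0, 0.9, 0.9]
opening: -0.001
```

```bash
python3 go.py 0.5070 -0.1805 0.0483
```

```text
t 6.6 pos [ 0.5053 -0.1803  0.0618] shift units [0.03 0.45 0.05] z-yaw 23.44 tilt [-0.003 -1.    -0.002] F [-1.   0.9  0.9] open -0.001 q6 0.6
```

>>> step_arm:
  commands:
    - [0,0,0,0,0.25,0.03,0]
    - [0,0,0,0,0.19,0,0]
    - [0,0,0,0,0,0,0]
    - [0,0,0,0,0,0,0]

```text
time_s: 7.0
eef_pos: [0.5074, -0.1796, 0.051]
eef_rot: [-0.592, 0.592, -0.387, 0.387]
wrist_force: [-4.2, 0.3, 8.3]
opening: 0.001
```

```bash
python3 go.py 0.477 0.1884 0.15
```

```text
t 7.0 pos [ 0.5074 -0.1796  0.051 ] shift units [-11.65  -3.3    3.98] z-yaw 23.62 tilt [-0.    -1.    -0.001] F [-4.2  0.3  8.3] open 0.001 q6 0.6
```

The bar key read 8.3 N with the TCP at 51 mm, so it is fully down. I release it and move above the knob while opening the gripper.

>>> step_arm:
  commands:
    - [0,0,0,0,0,0,0]
    - [0,0,0,0,-0.5,0,0]
    - [0,0,0,0,-0.9,0,0]
    - [0,0,0,0,-0.9,0,0]
    - [0,0,0,0,-0.9,0,0.5]
    - [0,0,0,-0.83,0,0.28,1]
    - [0,0,0,-0.83,0,0.28,1]
    - [0,0,0,-0.83,0,0.28,1]
    - [0,0,0,-0.83,0,0.28,1]
    - [0,0,0,-0.83,0,0.28,1]

```text
time_s: 8.0
eef_pos: [0.496, -0.0477, 0.1469]
eef_rot: [0.592, -0.591, 0.387, -0.387]
wrist_force: [0.1, 0.6, 0.3]
opening: 0.992
```

>>> step_arm:
  commands:
    - [0,0,0,-0.83,0,0.28,1]
    - [0,0,0,-0.83,0,0.28,1]
    - [0,0,0,-0.83,0,0.28,1]
    - [0,0,0,-0.83,0,0.28,1]
    - [0,0,0,-0.83,0,0.28,1]
    - [0,0,0,-0.83,0,0.28,1]
    - [0,0,0,-0.83,0,0.28,1]
    - [0,0,0,-0.83,0,0.28,1]
    - [0,0,0,-0.83,0,0.28,1]
    - [0,0,0,0,0,0,1]

```text
time_s: 9.0
eef_pos: [0.4752, 0.1892, 0.1469]
eef_rot: [0.593, -0.592, 0.387, -0.386]
wrist_force: [-0.3, -0.2, -0.3]
opening: 1.006
```

```bash
python3 - <<'E'
from go import *
go(.477,.1884,.046)
p=ctrl.camera("scene")[0]; t=ctrl.camera("top")[0]
cv2.imwrite("pics/abv.png",np.hstack([cv2.resize(p[150:330,260:460],(400,360)),cv2.resize(t[150:330,80:280],(400,360))]))
E
```

```text
t 9.0 pos [0.4752 0.1892 0.1469] shift units [0.05 3.36 0.04] z-yaw 23.76 tilt [-0.001 -1.     0.001] F [-0.3 -0.2 -0.3] open 1.006 q6 1.3
```

View pics/abv.png

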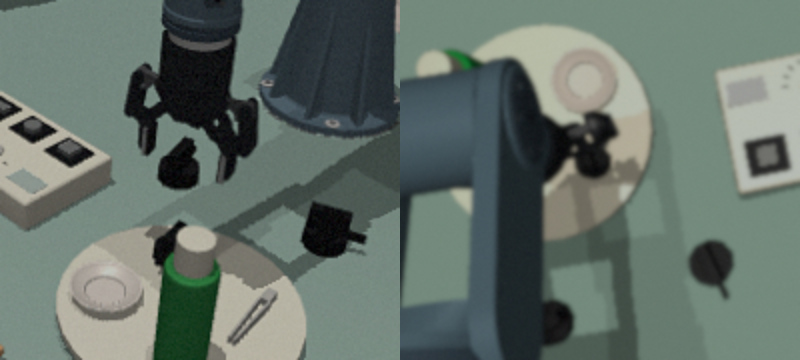

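The arm hides the knob from above, and the scene picture shows the open gripper clear of the bottle. I descend with the jaws astride the grip bar.

>>> step_arm:
  commands:
    - [0,0,0,0.03,0.7,0.03,1]
    - [0,0,0,0,0.8,0,1]
    - [0,0,0,0,0.8,0,1]
    - [0,0,0,0,0.7,0,1]
    - [0,0,0,0,0,0,1]

```text
time_s: 9.6
eef_pos: [0.4749, 0.1844, 0.0538]
eef_rot: [-0.59, 0.593, -0.389, 0.386]
wrist_force: [0.5, 0.3, -1.3]
opening: 1.004
```

```bash
python3 - <<'E'
from go import *
go(.477,.1884,.0465)
p=ctrl.camera("scene")[0]; go(.477,.1884,.0465);t=ctrl.camera("top")[0];go(.477,.1884,.0465)
cv2.imwrite("pics/abv2.png",np.hstack([cv2.resize(p[180:330,280:430],(400,400)),cv2.resize(t[180:280,130:230],(400,400))]))
E
```

```text
t 9.6 pos [0.4749 0.1844 0.0538] shift units [-0.09  0.24  0.12] z-yaw 23.47 tilt [-0.001 -1.    -0.006] F [ 0.5  0.3 -1.3] open 1.004 q6 1.3
t 9.65 pos [0.4762 0.1848 0.0555] shift units [-0.1   0.3   0.07] z-yaw 23.48 tilt [-0.001 -1.    -0.003] F [-0.7 -0.1  1. ] open 0.998 q6 1.3
t 9.7 pos [0.4774 0.1851 0.0567] shift units [-0.11  0.34  0.03] z-yaw 23.49 tilt [-0.    -1.    -0.001] F [-0.   0.8  0.8] open 1.002 q6 1.3
```

View pics/abv2.png

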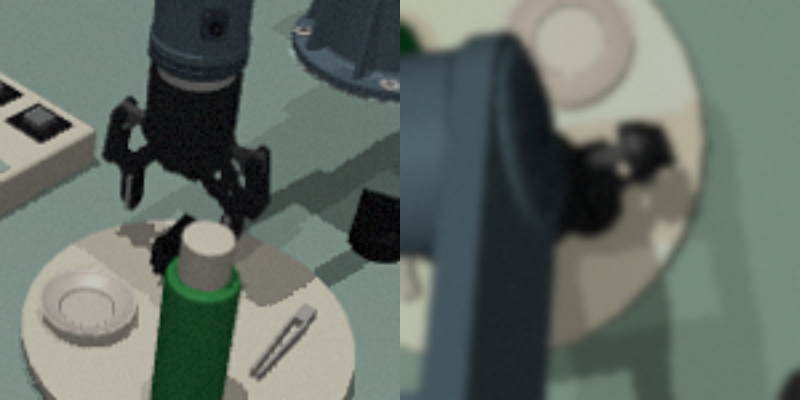

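>>> step_arm:
  commands:
    - [0,0,0,-0.1,0.18,0.02,1]
    - [0,0,0,0,0.16,0,1]
    - [0,0,0,0,0,0,1]
    - [0,0,0,0,0,0,1]

```text
time_s: 10.1
eef_pos: [0.4768, 0.1888, 0.0464]
eef_rot: [0.592, -0.591, 0.387, -0.388]
wrist_force: [-0.6, 0.3, 0.2]
opening: 1.004
```

```bash
python3 go.py .477 .1884 .0465
```

```text
t 10.1 pos [0.4768 0.1888 0.0464] shift units [ 0.02 -0.    0.  ] z-yaw 23.55 tilt [ 0. -1.  0.] F [-0.6  0.3  0.2] open 1.004 q6 1.31
```

>>> step_arm:
  commands:
    - [0,0,0,0,0,0,0.4]
    - [0,0,0,0,0,0,0.2]
    - [0,0,0,0,0,0,0]
    - [0,0,0,0,0,0,0]
    - [0,0,0,0,0,0,0]
    - [0,0,0,0,0,0,0]

```text
time_s: 10.7
eef_pos: [0.477, 0.1888, 0.0464]
eef_rot: [0.592, -0.591, 0.387, -0.388]
wrist_force: [1.2, 0.0, 1.3]
opening: 0.122
```

```bash
python3 go.py .477 .1884 .0465
```

```text
t 10.7 pos [0.477  0.1888 0.0464] shift units [ 0.01 -0.   -0.  ] z-yaw 23.53 tilt [ 0. -1.  0.] F [1.2 0.  1.3] open 0.122 q6 1.31
```

Opening 0.122 is about 10 mm, which fits the 12 mm bar. I lift.

>>> step_arm:
  commands:
    - [0,0,0,0,-0.4,0,0]
    - [0,0,0,0,-0.8,0,0]
    - [0,0,0,0,-0.9,0,0]
    - [0,0,0,0,-0.9,0,0]
    - [0,0,0,0,-0.8,0,0]
    - [0,0,0,0,0,0,0]

```text
time_s: 11.3
eef_pos: [0.4792, 0.1892, 0.1647]
eef_rot: [0.593, -0.59, 0.385, -0.389]
wrist_force: [1.0, 0.2, -0.7]
opening: 0.129
```

```bash
python3 - <<'E'
from go import *
go(.567,-.093,.12)
p=ctrl.camera("scene")[0]; t=ctrl.camera("top")[0]; go(.567,-.093,.12)
cv2.imwrite("pics/lift.png",np.hstack([cv2.resize(p[130:330,260:460],(400,400)),cv2.resize(t[150:330,80:260],(400,400))]))
E
```

```text
t 11.3 pos [0.4792 0.1892 0.1647] shift units [ 9.79  1.5  -1.09] z-yaw 23.55 tilt [ 0.002 -1.     0.007] F [ 1.   0.2 -0.7] open 0.129 q6 1.31
t 11.4 pos [0.4769 0.1888 0.1608] shift units [ 9.81  1.36 -1.  ] z-yaw 23.54 tilt [ 0.    -1.     0.001] F [-0.4 -0.1 -1.2] open 0.125 q6 1.31
```

View pics/lift.png

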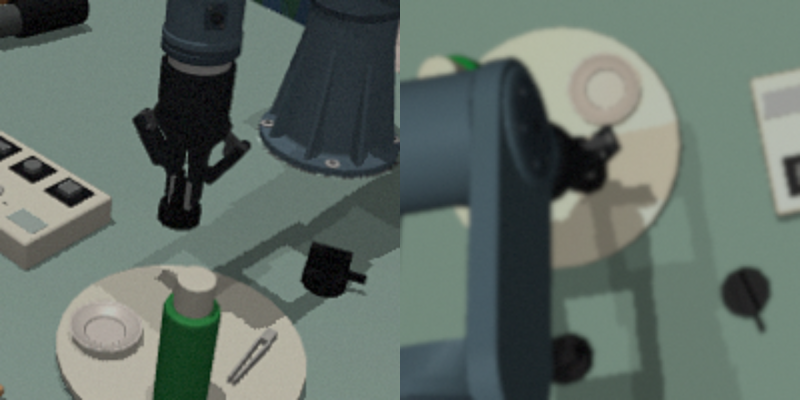

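The scene picture shows the knob held level (crop at about (180,215)) and the turntable no longer carrying it. I move over the spindle and turn by 7.5°.

>>> step_arm:
  commands:
    - [0,0,0,0.5,0,-0.05,0]
    - [0,0,0,0.8,0,-0.08,0]
    - [0,0,0,0.8,0,-0.08,0]
    - [0,0,0,0.8,0,-0.08,0]
    - [0,0,0,0.8,0,-0.08,0]
    - [0,0,0,0.8,0,-0.08,0]
    - [0,0,0,0.8,0,-0.08,0]
    - [0,0,0,0.8,0,-0.08,0]
    - [0,0,0,0.8,0,-0.08,0]
    - [0,0,0,0.8,0,-0.08,0]

```text
time_s: 12.4
eef_pos: [0.5468, -0.0341, 0.1584]
eef_rot: [-0.591, 0.592, -0.389, 0.387]
wrist_force: [0.8, 0.2, -1.2]
opening: 0.132
```

>>> step_arm:
  commands:
    - [0,0,0,0.8,0,-0.08,0]
    - [0,0,0,0.8,0,-0.1,0]
    - [0,0,0,0.5,0.3,-0.05,0]
    - [0,0.6,0,0,0.4,0,0]
    - [0,0.65,0,0,0.3,0,0]
    - [0,0,0,0,0,0,0]
    - [0,0,0,0,0,0,0]

```text
time_s: 13.1
eef_pos: [0.5658, -0.0928, 0.129]
eef_rot: [-0.565, 0.565, -0.426, 0.424]
wrist_force: [-0.2, 0.7, -0.9]
opening: 0.128
```

```bash
python3 - <<'E'
from go import *
go(.567,-.093,.1)
p=np.mean([ctrl.camera("scene")[0].astype(float) for _ in range(3)],0); t=np.mean([ctrl.camera("top")[0].astype(float) for _ in range(2)],0); go(.567,-.093,.1)
np.save("sc2.npy",p);np.save("tp2.npy",t)
print(proj("scene",[.567,-.093,.069]),proj("scene",[.567,-.093,.13]))
cv2.imwrite("pics/hov.png",np.hstack([cv2.resize(p[170:250,220:300],(400,400),interpolation=2),cv2.resize(t[150:230,250:330],(400,400),interpolation=2)]).astype(np.uint8))
E
```

```text
t 13.1 pos [ 0.5658 -0.0928  0.129 ] shift units [0.02 0.97 0.04] z-yaw 16.14 tilt [-0.001 -1.    -0.002] F [-0.2  0.7 -0.9] open 0.128 q6 0.92
t 13.35 pos [ 0.5669 -0.0928  0.1307] shift units [ 0.01  1.02 -0.  ] z-yaw 16.09 tilt [ 0.001 -1.     0.001] F [ 0.9 -0.1 -0.3] open 0.127 q6 0.92
[[255.51282689 217.53384297]] [[254.98340067 198.26730815]]
```

View pics/hov.png

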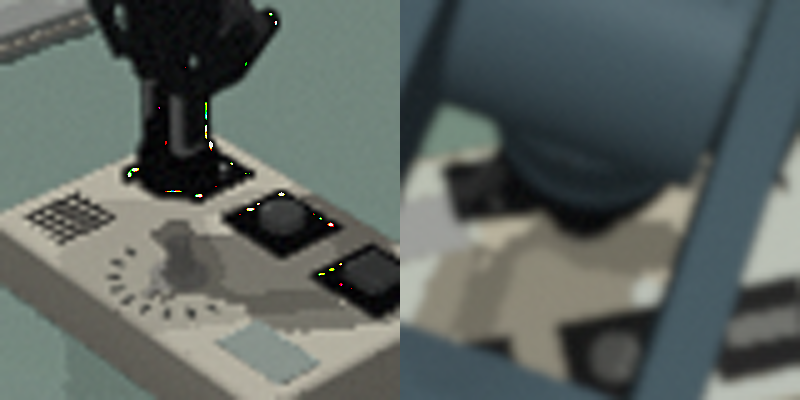

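The knob hangs above the spindle in the scene view: skirt bottom at about (256,208), spindle at about (255,220). I check the knob's offset from the tool by fitting its outline.

```bash
python3 - <<'E'
from fit import *
p=np.load("sc2.npy"); win=(238,192,44,22); x,y,w,h=win
p=cv2.medianBlur(p.astype(np.uint8),3).astype(float) if 0 else p
g=np.clip(p,0,255)[y:y+h,x:x+w].max(2); T=np.clip((110-g)/(110-25),0,1)
z=.1307-.0214; yaw=np.radians(16.1)
W=np.ones((h,w)); 
uv=np.mgrid[y:y+h,x:x+w]
W[:6]=0   # gripper rows
W[:, 24:]=0  # surround side  (cols>262)
# allow the underside: bottom right columns
r0=render("scene",KN,(.567,-.0928,z,yaw),win)
vis=np.hstack([T,r0,W*T]); cv2.imwrite("pics/f.png",cv2.resize((vis*255).astype(np.uint8),None,fx=6,fy=6,interpolation=0))
for zz in(z-.002,z,z+.002):
  for wcol in (20,24):
    W[:]=1;W[:6]=0;W[:,wcol:]=0;W[13:,:28]=1
    def cost(v): return (W*(render("scene",KN,(v[0]/100,v[1]/100,zz,yaw),win)-T)**2).sum()
    r=minimize(cost,[56.7,-9.3],method="Nelder-Mead",options=dict(initial_simplex=[[56.7,-9.3],[57.3,-9.3],[56.7,-8.7]]))
    print(round(zz,4),wcol,r.x.round(2),round(r.fun,2),cost([56.7,-9.28]))
E
```

```text
0.1073 20 [56.39 -9.34] 11.72 16.65428601290798
0.1073 24 [56.39 -9.34] 11.92 16.861499720145563
0.1093 20 [56.55 -9.09] 11.49 15.529237068513911
0.1093 24 [56.55 -9.09] 11.7 15.735752645061126
0.1113 20 [56.69 -8.82] 11.25 20.71555888539925
0.1113 24 [56.69 -8.82] 11.46 20.92184418559591
```

View pics/f.png

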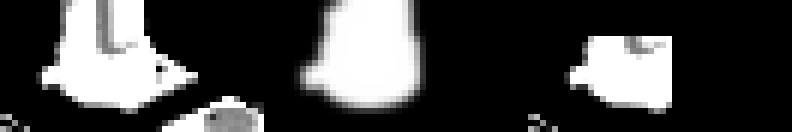

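Both fits agree with the tool position within 2 mm, inside the spindle's taper and clearance. I descend to just above the spindle and continue in small steps, watching the force.

>>> step_arm:
  commands:
    - [0,0,0,0,0.6,0,0]
    - [0,0,0,0,0.57,0,0]
    - [0,0,0,0,0,0,0]
    - [0,0,0,0,0,0,0]

```text
time_s: 13.75
eef_pos: [0.5666, -0.0927, 0.0954]
eef_rot: [-0.565, 0.565, -0.425, 0.425]
wrist_force: [0.1, 0.5, -0.1]
opening: 0.125
```

```bash
python3 - <<'E'
from go import *
go(.567,-.0926,.0764)
p=ctrl.camera("scene")[0];t=ctrl.camera("top")[0]
cv2.imwrite("pics/hov2.png",np.hstack([cv2.resize(p[180:240,225:285],(420,420),interpolation=2),cv2.resize(t[160:220,255:315],(380,420),interpolation=2)]))
E
```

```text
t 13.75 pos [ 0.5666 -0.0927  0.0954] shift units [0.   0.63 0.01] z-yaw 16.06 tilt [-0. -1. -0.] F [ 0.1  0.5 -0.1] open 0.125 q6 0.92
```

View pics/hov2.png

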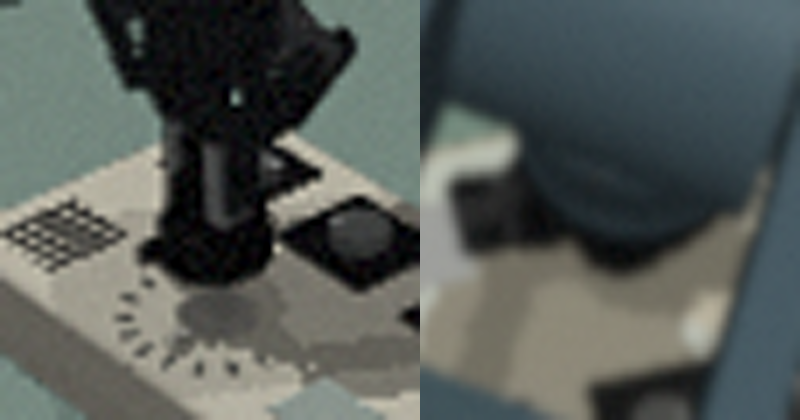

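The knob sits centred over the hub in the scene view (skirt about (256,215), hub about (256,224)). I check the flat's angle once more by overlaying the modelled tooth on the unshadowed pictures.

```bash
python3 - <<'E'
from fit import *
out=[]
for c,fn,(x0,y0) in(("scene","scene_avg.npy",(240,205)),("top","top_avg.npy",(271,177))):
    img=np.load(fn)[y0:y0+30,x0:x0+30]; 
    img=np.clip((img-60)*1.5 if c=="scene" else (img-120)*2.2,0,255)
    for yaw in(None,10,20,30):
        z=cv2.resize(img.astype(np.uint8),(390,390),interpolation=cv2.INTER_CUBIC)[:, :]
        if yaw is not None:
            for P in(cyl(.016,.045,.047),box3(.012,.026,-.003,.003,.045,.047),):
                uv=(proj(c,place(P,.567,-.0926,0,np.radians(yaw)))-[x0,y0]+.5)*13
                cv2.polylines(z,[cv2.convexHull(uv.astype(np.int32))],True,(0,0,255),1)
        out.append(cv2.resize(z[60:350,30:320] ,(200,290)))
cv2.imwrite("pics/tooth.png",np.vstack([np.hstack(out[:4]),np.hstack(out[4:])]))
E
```

```text
(no output)
```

View pics/tooth.png

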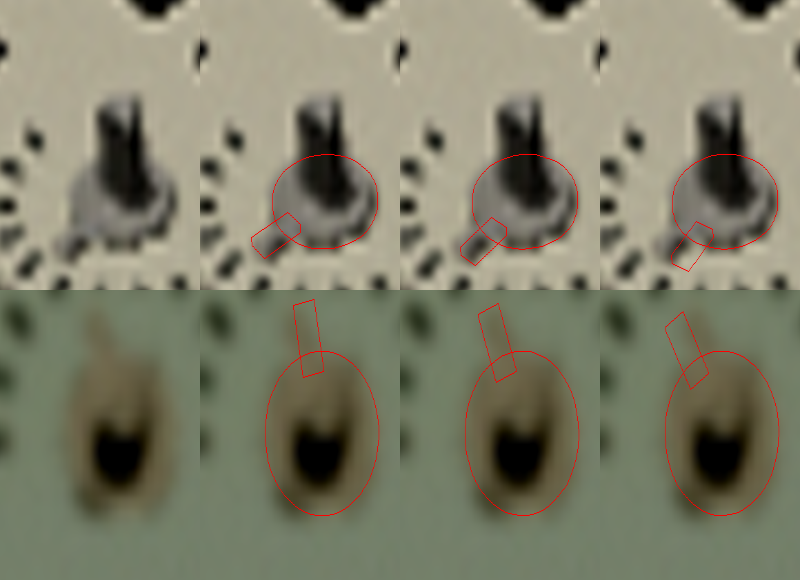

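The tooth lies between the 10° and 20° overlays in both views, so the knob at 16° is right. I lower it.

>>> step_arm:
  commands:
    - [0,0,0,0,0.1,0,0]
    - [0,0,0,0,0.1,0,0]
    - [0,0,0,0,0.1,0,0]
    - [0,0,0,0,0,0,0]

```text
time_s: 14.25
eef_pos: [0.5662, -0.0926, 0.0855]
eef_rot: [-0.565, 0.565, -0.426, 0.425]
wrist_force: [0.6, 0.5, -0.4]
opening: 0.123
```

```bash
python3 go.py .567 -.0926 .0764
```

```text
t 14.25 pos [ 0.5662 -0.0926  0.0855] shift units [0.01 0.3  0.03] z-yaw 16.03 tilt [-0.001 -1.    -0.001] F [ 0.6  0.5 -0.4] open 0.123 q6 0.92
```

The TCP is 5 mm below the contact height with no force, so the knob is sliding onto the spindle.

>>> step_arm:
  commands:
    - [0,0,0,0,0.15,0,0]
    - [0,0,0,0,0.15,0,0]
    - [0,0,0,0,0,0,0]

```text
time_s: 14.55
eef_pos: [0.5663, -0.0927, 0.0764]
eef_rot: [-0.565, 0.565, -0.426, 0.425]
wrist_force: [-0.8, -0.7, -0.5]
opening: 0.123
```

```bash
python3 go.py .567 -.0926 .0704
```

```text
t 14.55 pos [ 0.5663 -0.0927  0.0764] shift units [0.   0.2  0.02] z-yaw 16.03 tilt [-0.    -1.    -0.001] F [-0.8 -0.7 -0.5] open 0.123 q6 0.92
```

>>> step_arm:
  commands:
    - [0,0,0,0,0.06,0,0]
    - [0,0,0,0,0.07,0,0]
    - [0,0,0,0,0.07,0,0]
    - [0,0,0,0,0,0,0]
    - [0,0,0,0,0,0,0]

```text
time_s: 15.05
eef_pos: [0.5667, -0.0928, 0.0715]
eef_rot: [-0.565, 0.565, -0.425, 0.425]
wrist_force: [-2.5, 0.6, 6.3]
opening: 0.126
```

```bash
python3 go.py .567 -.0926 .0704
```

```text
t 15.05 pos [ 0.5667 -0.0928  0.0715] shift units [-0.    0.04  0.01] z-yaw 16.04 tilt [ 0. -1.  0.] F [-2.5  0.6  6.3] open 0.126 q6 0.92
```

6.3 N means the spindle is about 4.3 mm in. I press further, to its stop.

>>> step_arm:
  commands:
    - [0,0,0,0,0.06,0,0]
    - [0,0,0,0,0.05,0,0]
    - [0,0,0,0,0,0,0]
    - [0,0,0,0,0,0,0]
    - [0,0,0,0,0,0,0]

```text
time_s: 15.55
eef_pos: [0.5669, -0.0928, 0.0699]
eef_rot: [-0.565, 0.565, -0.425, 0.425]
wrist_force: [-8.1, 2.2, 17.6]
opening: 0.128
```

```bash
python3 go.py .567 -.0926 .0704
```

```text
t 15.55 pos [ 0.5669 -0.0928  0.0699] shift units [-0.01 -0.02  0.  ] z-yaw 16.06 tilt [ 0. -1.  0.] F [-8.1  2.2 17.6] open 0.128 q6 0.92
```

```bash
python3 - <<'E'
from go import *
p=ctrl.camera("scene")[0];t=ctrl.camera("top")[0]
cv2.imwrite("pics/end.png",np.hstack([cv2.resize(p[170:250,215:295],(420,420),interpolation=2),cv2.resize(p,(373,420))[:,:]]))
cv2.imwrite("pics/endt.png",t)
go(.567,-.0926,.0704)
for n in("knob","shampoo","saucer","tweezer","cup"):
    print(n,[(round(b["p"],2),np.round(cam2w("scene",b["point"]),3).tolist()) for b in ctrl.boxes_of(n,"scene")[:3]])
go(.567,-.0926,.0704)
E
```

```text
t 15.65 pos [ 0.5669 -0.0928  0.0699] shift units [-0.01 -0.02  0.01] z-yaw 16.06 tilt [ 0.001 -1.     0.   ] F [-8.4  1.2 18.9] open 0.127 q6 0.92
knob [(0.76, [0.287, 0.257, 0.025]), (0.65, [0.355, 0.051, 0.025]), (0.54, [0.578, -0.081, 0.064])]
shampoo [(0.65, [0.588, 0.341, 0.125])]
saucer []
tweezer [(0.34, [0.587, 0.345, 0.127]), (0.21, [0.765, 0.036, 0.061])]
cup [(0.94, [0.762, 0.036, 0.062]), (0.68, [0.503, -0.463, 0.025])]
t 15.9 pos [ 0.5669 -0.0929  0.0699] shift units [-0.01 -0.02  0.01] z-yaw 16.06 tilt [ 0.001 -1.     0.   ] F [-7.8  1.9 18.2] open 0.125 q6 0.92
```

View pics/end.png

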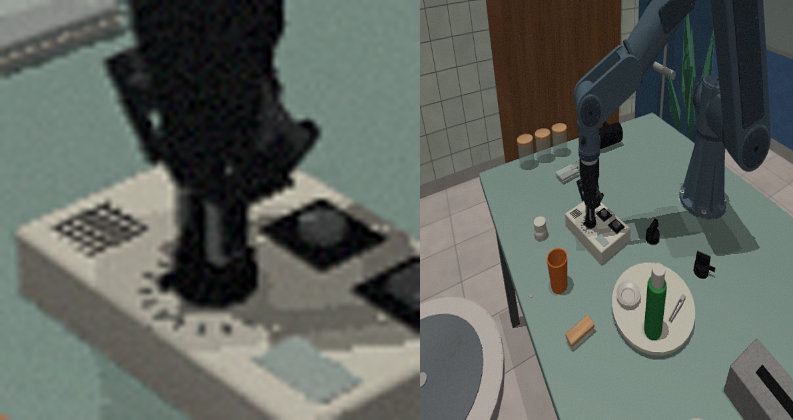

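View pics/endt.png

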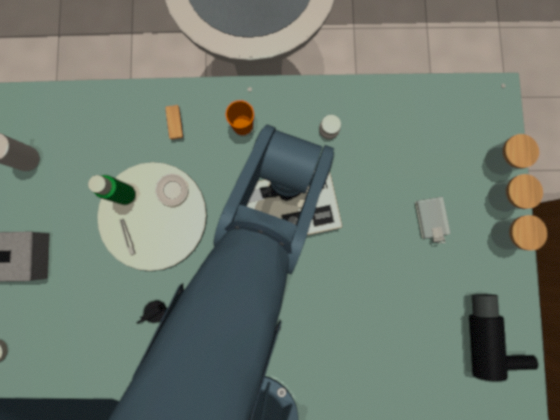

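The scene picture shows the knob down on the panel at about (256,222), with the hub covered. In the top picture the bystanders stand where they were: bottle (113,189), saucer (172,190), tweezer (127,236), cup (240,116), jar (331,125), brush (174,122), case (432,219). The TCP is at 69.9 mm with about 18 N, which is the spindle's stop. I hand it in.

```bash
python3 - <<'E'
from go import *
print(ctrl.hand_in())
E
```

```text
the job is handed in; nothing more can be done
None
```

I pressed the round, square and bar keys in that order, then put the turntable knob on the spindle and pressed it in to its stop. The job was handed in at about 16 s with the knob still held down; no verdict is reported.

- **Keys:** Force on the keys reached about 17, 27 and 8 N, all above the 4.9 N needed for fully down. Each key was released before the next was pressed.
- **Knob:** It slid onto the spindle at 16° with no insertion force. At the end the TCP was at 69.9 mm, about 0.5 mm below the height expected for fully pressed in. The force was about 18 N, well above the spindle spring's 8 N.
- **Bystanders:** By eye, all seven stand where they were in the top picture. In the last network check, the bottle and cup came back at their starting positions. The saucer was not found and the tweezer came back only with low-confidence wrong positions, so for those two I relied on the pictures.
- **Disagreements:** The knob-outline fit differed from the tool position by about 2 mm, but the knob still went on freely. A sideways force of about 8 N remained during the final press.

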